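Bring the compressor just past its compression peak and put the brake on

ROBOT

A 6-joint arm with a two-finger parallel gripper is mounted at the origin on a cart in front of the work surface, level with it; the furniture and walls round the work are solid. World frame = base frame: x ahead of the robot, y to its left, z up, the work surface at z = 0. Lengths are in m, angles in rad, forces in N, time in s.
With the tool pointing down it reaches from about 0.25 to 0.775 m from the base axis. Payload 4 kg.
Tool frame: the origin (TCP) lies at the centre of the arm's flange, where the gripper is bolted on; the fingertips stand 199 mm ahead of it and the grasp point (between the pads) lies 180 mm ahead of it (robot.tcp_to_tips is the z of the fingertips in the tool frame, in m); z points along the fingers, y is the line along which they close (so a half turn about z gives the same grasp; the last joint's range is limited). The gripper opens to 94 mm and grips with 3 to 60 N. Pads are 16 mm wide; open, the fingers measure 119 mm over their backs; the gripper's body (75 mm by 177 mm) begins 78 mm behind the grasp point.
Start: joints at [-1.314, 0.087, 1.371, -0, 1.684, -0.103], TCP at [0.194, -0.515, 0.405] pointing down, gripper open.
Joint ranges: [-3.1, 3.1], [-0.76, 2.03], [0.27, 2.55], [-1.08, 4.22], [0.17, 2.65], [-2.57, 2.57]. Speed limits (rad/s): [2.79, 2.79, 3.14, 3.14, 3.14, 3.14].

INTERFACE

Orientations are given as [roll, pitch, yaw] about the fixed x, y, z axes, in that order (R = Rz(yaw) Ry(pitch) Rx(roll)).
In Python, from bench import robot gives the robot as it stands.
- The arm moves only by the tool play_rows, never from a script. Its arguments are lists of equal length, an entry for each row: "translation": the shift along the tool's x, y, z scaled (see below), a list of three; "twist": the turn, a rotation vector about the tool's x, y, z scaled (see below), a list of three; "gripper": the opening, from -1 (shut) to 1 (fully open). A call has 1 to 8 rows; each row shifts and turns the commanded pose from where the row before left it, along the tool's axes as they then stand; what a row does not reach is not made up. The controller multiplies each number of a shift by 0.04 m and each number of a turn by 0.1 rad. A row lasts 1/10 s, in which the tool goes at most 50 mm and 8.59 degrees, less where a joint would pass 70% of its speed; a pose out of reach is approached as far as the arm can. A call with a number of a shift or a turn outside -1 to 1 is refused whole. A call with a gripper value outside its range is refused whole. The fingers move at their own pace and stop on an object; the grip force is fixed at half the most. Time passes only in rows, so rows that do not move let the fingers close. It gives the time, the measured TCP pose, the force, the opening and the grip force at its end, in the units of the state.
- robot.get_obs(): the state, without advancing time (a new reading comes with each control period).
- robot.snapshot(name): name is "scene" or "top" or "wrist"; returns the picture (420x560x3 uint8, red, green, blue); there is no depth.
- robot.camera_model(name): a dict with "camera_matrix" (3x3 intrinsics, pixels), "rvec" (rotation vector, rad) and "tvec" (3), from world to camera coordinates, as OpenCV has them. Camera axes: x right, y down, z forward; pixel columns grow to the right and rows downward; lengths in m; the calibration is good to about 2 mm. A picture is of the moment at which its call begins: read the wrist's pose just before it. camera_model takes no time and is no camera call; for the wrist camera it gives the pose at the moment of the call.
- robot.close_job(): hands the job in; it is judged then, once.
Trained networks look in the newest picture that a camera, given by its name, has taken for a name from the list of things; names that differ only in an ending like _2 or _b are one class to them, and where a whole thing is asked for, a point or a joint stands for the part that bears it (a point fixed in the world has none). Each returns a list of dicts, best first, with "score" (0 to 1); they miss things now and then, are a little off and sometimes report something else, mostly with a low value. They report only what shows in the picture. A call takes as long as a camera call.
- robot.recognise(name, camera): "centre" ([x, y, z] in m, in world coordinates, good to about 4 mm: the middle of the surface that is visible of it).
- robot.spot_point(name, camera): "centre" ([x, y, z] in m, in world coordinates, good to about 4 mm: a listed point, or the origin of a listed thing).
The state is a dict: "time": time; "joint_positions": joint angles; "qvel": joint speeds; "joint_torque": joint torques, N m; "tool_pos": TCP position; "ee_rot": TCP orientation; "wrist_force": force on the tool from outside, world axes, zero at the start; "wrist_torque": the same for the moment, N m; "width": finger opening in m; "finger_force": force on a finger pad.
Only numpy, scipy, OpenCV 4.12 (cv2) and the standard library are available. Lean on these libraries where they do the work, as an engineer would, in place of code of your own. Each camera call takes 0.05 s, during which the arm holds its last target. There are 200 camera calls.

TASK

Take the crank knob and turn the compressor's flywheel slowly clockwise (seen from above) until you feel the resistance rise to its peak and fall away, stop there just past the peak without running on, and let go. Then swing the brake lever fully home against the flywheel rim and let go of it too. Be gentle, neither squeezing nor forcing the knobs, and leave the gauges and the other things on the bench where they are.

Things in the scene. Friction and masses are not known exactly. Their poses are not given: they have to be found in the camera images.
- pump: small grey compressor fixed to the bench: a 200 x 170 x 10 mm foot plate, round crankcase 136 mm across, and a finned barrel that points along its +x to 139 mm from the axis. Origin on the flywheel's axis at bench level, z up; +y is the side with the brake lever. Bench top z = 0. Inside, unseen, a sprung tappet (tappet_tip) rides on the shaft cam: cam_land0 is the cam just past the lobe, cam_far0 what follows
- flywheel: bare steel flywheel, 160 mm across, 18 mm thick, flat on top of the compressor (underside 66, rim top 84, hub nut top 96 mm over the bench). Origin on its upright axis at its underside; the crank knob is on its -x side. Turn it clockwise seen from above. It starts 0.30 to 1.40 rad before the resistance peak, which cannot be seen and differs each time. A stop ends its travel about 2 rad from the start
- crank_knob_grip (a point): middle of the black crank knob: upright round grip 20 mm thick (22 at the top), spinning freely, 60 mm from the flywheel axis; this point is 111 mm over the bench, its top 131, its foot 83. Force to turn at the knob: friction about 2 N; over the last 0.45 rad it climbs to about 7 to 13 N, then falls away within 0.17 rad and may push forward (keep hold). The wheel then stays where left: leave it within about 0.19 rad after that
- brake_knob (a point): middle of the upright round black knob (16 to 18 mm thick, its top 122 mm and its foot 80 mm over the bench) at the free end of the brake lever, 125 mm from the lever's pivot; this point is 108 mm over the bench. Either knob bears at most 100 N, the forces of both fingers added (a grip of 10 to 20 N is plenty)
- brake_pivot (a point): point on the upright pivot axis of the brake lever, 108 mm over the bench, fixed to the compressor
- brake (a joint): angle of the brake lever in rad: 0 = swung right away from the flywheel, 0.35 = fully home, its rubber shoe at the rim (its stop). It grows as the lever swings clockwise seen from above; it takes about 1.5 N at its knob and stays where it is left
- ring_a: black setting ring, 47 x 47 x 13 mm, lying flat; bystander. Origin under its centre
- ring_b: black setting ring, 77 x 77 x 20 mm, lying flat; bystander. Origin under its centre
- ring_c: black setting ring, 80 x 80 x 20 mm, lying flat; bystander. Origin under its centre
- ring_d: black setting ring, 57 x 57 x 13 mm, lying flat beside the compressor's barrel; bystander. Origin under its centre
- station: two-button box, 108 x 57 x 50 mm; bystander. Origin under its centre
- reader: hand-held code scanner lying on its side, 154 x 104 x 55 mm; bystander. Origin under its centre

How it is judged:
By the outcome, as a careful person would: the job done as asked, in the order asked, and still so for the second after the job is handed in, with the robot touching nothing.
It also fails if it takes over 64 s, if anything falls off the work surface, if the arm or the gripper's body presses on something with over 40 N, if the wrist force passes 120 N, or if a joint passes its speed limit or range.

## Working session

There is one attempt and no reset: what is moved stays moved. The work goes in short steps, Python scripts to look and compute and a tool call to move; the robot and the scene stay as the last step left them, time stands still between calls to the robot, and variables do not carry over. Pictures are saved under pics/ and viewed, at most 10 in all, crops included, and the job is handed in when it is done.

Besides the shell and the picture viewer there is one more tool, called as name(argument=value, ...), one argument or row to a line, values as JSON. play_rows: Moves the arm, as the interface text tells. Its arguments: {"type":"object","properties":{"translation":{"type":"array","items":{"type":"array","items":{"type":"number","minimum":-1,"maximum":1}}},"twist":{"type":"array","items":{"type":"array","items":{"type":"number","minimum":-1,"maximum":1}}},"gripper":{"type":"array","items":{"type":"number"}}},"required":["translation","twist","gripper"]}

```bash
mkdir -p pics
python3 - <<'E'
from bench import robot
import cv2,numpy as np
o=robot.get_obs(); print(o['time'],o['tool_pos'],o['ee_rot'],o['width'])
ims=[]
for c in ['scene','top']:
    im=robot.snapshot(c); ims.append(im)
    for n in ['pump','flywheel','crank_knob_grip','brake_knob','brake_pivot']:
        print(c,n,[(np.round(d['centre'],4).tolist(),round(d['score'],2)) for d in robot.spot_point(n,c)[:2]])
    m=robot.camera_model(c); R=cv2.Rodrigues(np.array(m['rvec']))[0]; print(c,'campos',(-R.T@np.array(m['tvec']).ravel()).round(3))
    cv2.imwrite(f'pics/{c}0.png',im[:,:,::-1])
E
```

```text
0.0 [ 0.19359786 -0.51466422  0.40353798] [-3.13943502e+00 -2.44727204e-04  3.59773244e-01] 0.09412398982298123
scene pump [([0.5311, 0.0006, 0.0025], 0.67)]
scene flywheel [([0.5343, 0.0001, 0.0659], 0.94)]
scene crank_knob_grip [([0.4725, -0.0184, 0.1092], 0.45)]
scene brake_knob []
scene brake_pivot [([0.5019, 0.1197, 0.1058], 0.83)]
scene campos [-0.178  0.523  1.031]
top pump [([0.5333, -0.0028, 0.0013], 0.83), ([0.4773, -0.0163, 0.1093], 0.28)]
top flywheel [([0.5301, -0.0014, 0.0666], 0.77), ([0.6251, 0.1404, 0.1072], 0.59)]
top crank_knob_grip [([0.479, -0.0144, 0.1076], 0.54)]
top brake_knob [([0.6225, 0.1371, 0.1051], 0.83)]
top brake_pivot [([0.4986, 0.1235, 0.1105], 0.75)]
top campos [0.467 0.064 1.138]
```

View pics/scene0.png

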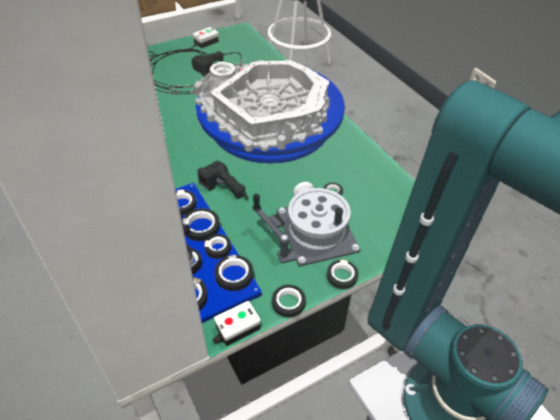

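View pics/top0.png

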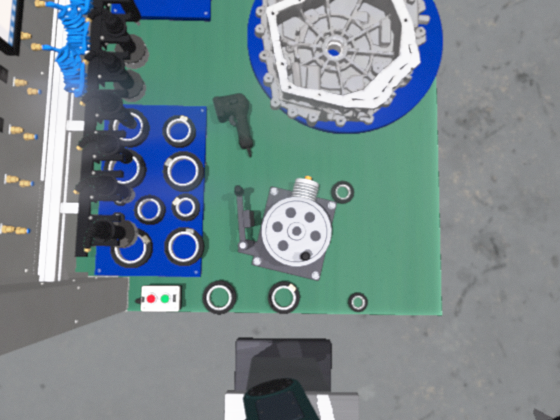

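The pictures agree with the networks. In the top view the hub is at (297,230), the crank knob at (305,255), the brake knob at (240,190) and the pivot at (240,246). The radii check out at 59 mm for the crank and 124 mm for the lever. I'll move over the knob now.

play_rows(
  translation=[
    [0.68, -0.57, 0],
    [0.68, -0.57, 0],
    [0.68, -0.57, 0],
    [0.68, -0.57, 0],
    [0.68, -0.57, 0],
    [0.68, -0.57, 0],
    [0.68, -0.57, 0],
    [0.68, -0.57, 0],
  ],
  twist=[
    [0, 0, 0],
    [0, 0, 0],
    [0, 0, 0],
    [0, 0, 0],
    [0, 0, 0],
    [0, 0, 0],
    [0, 0, 0],
    [0, 0, 0],
  ],
  gripper=[1, 1, 1, 1, 1, 1, 1, 1],
)

```text
time: 1.4
tool_pos: [0.3335, -0.2661, 0.4049]
ee_rot: [3.141, -0.0, 0.359]
wrist_force: [0.4, -0.1, 0.2]
width: 0.0939
finger_force: 0.0
```

play_rows(
  translation=[
    [0.68, -0.57, 0],
    [0.68, -0.57, 0],
    [0.68, -0.57, 0],
    [0.68, -0.57, 0],
    [0.68, -0.57, 0],
    [0.68, -0.57, 0],
    [0.5, -0.4, 0],
    [0.0, 0.0, 0],
  ],
  twist=[
    [0, 0, 0],
    [0, 0, 0],
    [0, 0, 0],
    [0, 0, 0],
    [0, 0, 0],
    [0, 0, 0],
    [0, 0, 0],
    [0, 0, 1],
  ],
  gripper=[1, 1, 1, 1, 1, 1, 0.2, 0.2],
)

```text
time: 2.2
tool_pos: [0.4517, -0.0575, 0.4047]
ee_rot: [-3.141, -0.001, 0.262]
wrist_force: [-0.3, -1.0, -0.9]
width: 0.0815
finger_force: 0.0
```

```bash
cat > h.py <<'E'
from bench import robot
import numpy as np
def go(x,y,z,yaw=None):
    """total shift needed, in units of play_rows, in the tool axes"""
    o=robot.get_obs(); p=o['tool_pos']; ps=o['ee_rot'][2]
    d=np.array([x,y,z])-p; c,s=np.cos(ps),np.sin(ps)
    print('tcp',np.round(p,4),'yaw',round(ps,3),'units',np.round(np.array([c*d[0]+s*d[1], s*d[0]-c*d[1], -d[2]])/.04,2))
def st():
    o=robot.get_obs(); print({k:np.round(o[k],4).tolist() for k in ['time','tool_pos','ee_rot','wrist_force','width','finger_force','joint_positions']})
E
python3 - <<'E'
from h import *
import cv2
st(); im=robot.snapshot('wrist'); cv2.imwrite('pics/w1.png',im[:,:,::-1])
for n in ['flywheel','crank_knob_grip','brake_knob','brake_pivot']:
    print(n,[(np.round(d['centre'],4).tolist(),round(d['score'],2)) for d in robot.spot_point(n,'wrist')[:2]])
E
```

```text
{'time': 2.2, 'tool_pos': [0.4517, -0.0575, 0.4047], 'ee_rot': [-3.1407, -0.0008, 0.2618], 'wrist_force': [-0.2621, -1.0348, -0.9382], 'width': 0.0815, 'finger_force': 0.0, 'joint_positions': [-0.2517, -0.1258, 1.5802, 0.0011, 1.687, 1.0574]}
flywheel [([0.5325, -0.0021, 0.0647], 0.74), ([0.3737, 0.1806, 0.0002], 0.74)]
crank_knob_grip [([0.4766, -0.0194, 0.1108], 0.56), ([0.5346, 0.0016, 0.0012], 0.28)]
brake_knob []
brake_pivot [([0.4988, 0.1191, 0.111], 0.86)]
```

View pics/w1.png

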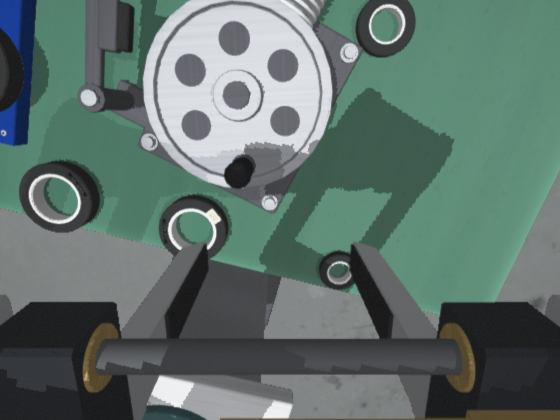

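The wrist picture shows the hub nut at about (237,95), the top of the crank knob at about (240,165) and the brake pivot at (90,97). I'll check these against the networks.

```bash
cat >> h.py <<'E'
import cv2
def ray(cam,uv,z):
    m=robot.camera_model(cam); R=cv2.Rodrigues(np.array(m['rvec'],float))[0]; t=np.array(m['tvec'],float).ravel()
    d=R.T@np.linalg.inv(np.array(m['camera_matrix']))@np.array([uv[0],uv[1],1.]); c=-R.T@t
    return (c+d*(z-c[2])/d[2])[:2].round(4)
E
python3 - <<'E'
from h import *
im=cv2.imread('pics/w1.png'); g=im[145:200,210:275].max(2); m=(g<60).astype(np.uint8)
ys,xs=np.nonzero(m); print('dark',xs.min()+210,xs.max()+210,ys.min()+145,ys.max()+145)
cv2.imwrite('pics/crop.png',cv2.resize(im[60:210,160:320],(640,600),interpolation=cv2.INTER_CUBIC))
print('hub .096',ray('wrist',(237,95),.096),'knob top',ray('wrist',(240,166),.131),'hub top cam',ray('top',(297,230),.096),'knob topcam',ray('top',(305,256),.131))
E
```

```text
dark 210 254 156 199
hub .096 [ 0.5315 -0.0048] knob top [ 0.4823 -0.0227] hub top cam [ 5.342e-01 -5.000e-04] knob topcam [ 0.4757 -0.0166]
```

View pics/crop.png

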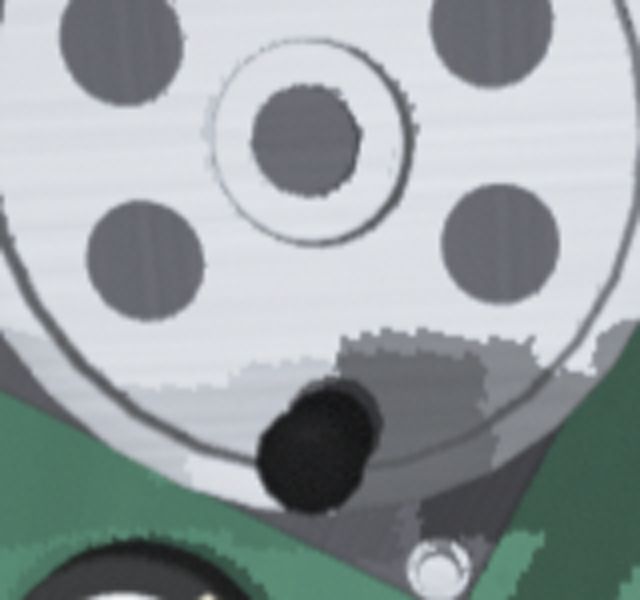

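play_rows(
  translation=[
    [0.4, -0.4, 0],
    [0.41, -0.38, 0],
    [0, 0, 0.4],
    [0, 0, 0.5],
    [0, 0, 0.5],
    [0, 0, 0.5],
    [0, 0, 0.4],
    [0, 0, 0],
  ],
  twist=[
    [0, 0, 0],
    [0, 0, 0],
    [0, 0, 0],
    [0, 0, 0],
    [0, 0, 0],
    [0, 0, 0],
    [0, 0, 0],
    [0, 0, 0],
  ],
  gripper=[0.2, 0.2, 0.2, 0.2, 0.2, 0.2, 0.2, 0.2],
)

```text
time: 3.25
tool_pos: [0.4731, -0.022, 0.3101]
ee_rot: [-3.139, 0.005, 0.259]
wrist_force: [-0.1, -0.4, -0.3]
width: 0.0565
finger_force: 0.0
```

Run:
```python
from h import *
st(); go(.475,-.019,.293)
im=robot.snapshot('wrist'); cv2.imwrite('pics/w2.png',im[:,:,::-1])
```

```text
{'time': 3.25, 'tool_pos': [0.4731, -0.022, 0.3101], 'ee_rot': [-3.1395, 0.005, 0.2595], 'wrist_force': [-0.0727, -0.3503, -0.2629], 'width': 0.0565, 'finger_force': 0.0, 'joint_positions': [-0.1662, -0.0431, 1.6925, -0.0001, 1.4976, 1.1451]}
tcp [ 0.4731 -0.022   0.3101] yaw 0.259 units [ 0.07 -0.06  0.43]
```

View pics/w2.png

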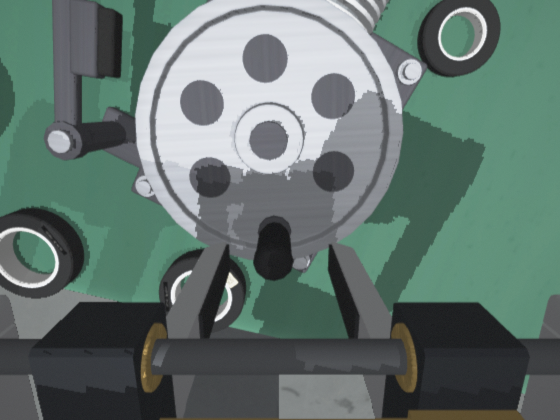

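The knob at (272,255) stands centred between the fingertips (215 and 340). I'll go down to grasp height and close gently.

play_rows(
  translation=[
    [0.05, -0.05, 0.2],
    [0, 0, 0.23],
    [0, 0, 0],
    [0, 0, 0],
    [0, 0, 0],
    [0, 0, 0],
    [0, 0, 0],
    [0, 0, 0],
  ],
  twist=[
    [0, 0, 0],
    [0, 0, 0],
    [0, 0, 0],
    [0, 0, 0],
    [0, 0, 0],
    [0, 0, 0],
    [0, 0, 0],
    [0, 0, 0],
  ],
  gripper=[0.2, 0.2, -0.54, -0.54, -0.54, -0.54, -0.54, -0.54],
)

```text
time: 4.1
tool_pos: [0.4755, -0.0187, 0.2958]
ee_rot: [-3.141, -0.001, 0.26]
wrist_force: [0.6, 3.0, 0.8]
width: 0.0214
finger_force: 1.0
```

play_rows(
  translation=[
    [0, -0.03, 0],
    [0, -0.03, 0],
    [0, -0.03, 0],
    [0, -0.03, 0],
  ],
  twist=[
    [0, 0, 0.1],
    [0, 0, 0.2],
    [0, 0, 0.2],
    [0, 0, 0.2],
  ],
  gripper=[-0.56, -0.56, -0.56, -0.56],
)

```text
time: 4.5
tool_pos: [0.4744, -0.0146, 0.2957]
ee_rot: [3.14, -0.0, 0.188]
wrist_force: [0.1, -2.9, 1.3]
width: 0.0208
finger_force: 2.5
```

play_rows(
  translation=[
    [0, -0.03, 0],
    [0, -0.03, 0],
    [0, -0.03, 0],
    [0, -0.03, 0],
  ],
  twist=[
    [0, 0, 0.2],
    [0, 0, 0.2],
    [0, 0, 0.2],
    [0, 0, 0.2],
  ],
  gripper=[-0.56, -0.56, -0.56, -0.56],
)

```text
time: 4.9
tool_pos: [0.4735, -0.0097, 0.2957]
ee_rot: [3.141, 0.0, 0.108]
wrist_force: [-1.4, -3.0, 2.4]
width: 0.0212
finger_force: 2.5
```

play_rows(
  translation=[
    [0, -0.03, 0],
    [0, -0.03, 0],
    [0, -0.03, 0],
    [0, -0.03, 0],
  ],
  twist=[
    [0, 0, 0.2],
    [0, 0, 0.2],
    [0, 0, 0.2],
    [0, 0, 0.2],
  ],
  gripper=[-0.56, -0.56, -0.56, -0.56],
)

```text
time: 5.3
tool_pos: [0.4732, -0.0048, 0.2956]
ee_rot: [3.141, -0.0, 0.028]
wrist_force: [-1.1, -3.5, 3.4]
width: 0.021
finger_force: 2.7
```

play_rows(
  translation=[
    [0, -0.03, 0],
    [0, -0.03, 0],
    [0, -0.03, 0],
    [0, -0.03, 0],
  ],
  twist=[
    [0, 0, 0.2],
    [0, 0, 0.2],
    [0, 0, 0.2],
    [0, 0, 0.2],
  ],
  gripper=[-0.56, -0.56, -0.56, -0.56],
)

```text
time: 5.7
tool_pos: [0.4733, -0.0001, 0.2955]
ee_rot: [3.141, -0.0, -0.052]
wrist_force: [-0.9, -4.9, 4.0]
width: 0.0207
finger_force: 2.9
```

play_rows(
  translation=[
    [0, -0.03, -0.005],
    [0, -0.03, -0.005],
    [0, -0.03, 0],
    [0, -0.03, 0],
  ],
  twist=[
    [0, 0, 0.2],
    [0, 0, 0.2],
    [0, 0, 0.2],
    [0, 0, 0.2],
  ],
  gripper=[-0.56, -0.56, -0.56, -0.56],
)

```text
time: 6.1
tool_pos: [0.4735, 0.0044, 0.2956]
ee_rot: [3.14, 0.0, -0.132]
wrist_force: [-0.6, -7.2, 2.7]
width: 0.0207
finger_force: 3.5
```

play_rows(
  translation=[
    [0, -0.03, -0.005],
    [0, -0.03, 0],
    [0, -0.03, 0],
  ],
  twist=[
    [0, 0, 0.2],
    [0, 0, 0.2],
    [0, 0, 0.2],
  ],
  gripper=[-0.56, -0.56, -0.56],
)

```text
time: 6.4
tool_pos: [0.474, 0.0076, 0.2956]
ee_rot: [3.139, 0.001, -0.192]
wrist_force: [-2.8, -8.0, 2.3]
width: 0.0207
finger_force: 4.1
```

play_rows(
  translation=[
    [0, -0.03, 0],
    [0, -0.03, 0],
  ],
  twist=[
    [0, 0, 0.2],
    [0, 0, 0.2],
  ],
  gripper=[-0.56, -0.56],
)

```text
time: 6.6
tool_pos: [0.4743, 0.0096, 0.2956]
ee_rot: [3.137, 0.001, -0.232]
wrist_force: [-1.5, -10.1, 3.2]
width: 0.0207
finger_force: 5.0
```

play_rows(
  translation=[
    [0, -0.03, 0],
    [0, -0.03, 0],
  ],
  twist=[
    [0, 0, 0.2],
    [0, 0, 0.2],
  ],
  gripper=[-0.56, -0.56],
)

```text
time: 6.8
tool_pos: [0.4748, 0.0117, 0.2956]
ee_rot: [3.136, 0.001, -0.273]
wrist_force: [-2.5, -9.7, 3.2]
width: 0.0209
finger_force: 5.4
```

play_rows(
  translation=[
    [0, -0.03, 0],
    [0, -0.03, 0],
  ],
  twist=[
    [0, 0, 0.2],
    [0, 0, 0.2],
  ],
  gripper=[-0.56, -0.56],
)

```text
time: 7.0
tool_pos: [0.4753, 0.0137, 0.2956]
ee_rot: [3.135, 0.001, -0.313]
wrist_force: [-3.3, -12.3, 3.6]
width: 0.0208
finger_force: 6.2
```

play_rows(
  translation=[
    [0, -0.03, 0],
    [0, -0.03, 0],
  ],
  twist=[
    [0, 0, 0.2],
    [0, 0, 0.2],
  ],
  gripper=[-0.56, -0.56],
)

```text
time: 7.2
tool_pos: [0.4764, 0.0179, 0.2955]
ee_rot: [-3.14, 0.002, -0.352]
wrist_force: [0.6, 1.7, 0.8]
width: 0.0208
finger_force: 2.1
```

play_rows(
  translation=[
    [0, 0, 0],
    [0, 0, 0],
    [0, 0, 0],
  ],
  twist=[
    [0, 0, 0],
    [0, 0, 0],
    [0, 0, 0],
  ],
  gripper=[-0.56, -0.56, -0.56],
)

```text
time: 7.5
tool_pos: [0.4767, 0.0191, 0.2956]
ee_rot: [-3.137, 0.001, -0.349]
wrist_force: [1.9, 5.7, 1.2]
width: 0.0209
finger_force: 3.1
```

Past the peak, the cam is now pushing forward. I'll keep hold and ease it on to where that push ends.

play_rows(
  translation=[
    [0, -0.03, 0],
    [0, -0.03, 0],
    [0, 0, 0],
  ],
  twist=[
    [0, 0, 0.2],
    [0, 0, 0.2],
    [0, 0, 0],
  ],
  gripper=[-0.56, -0.56, -0.56],
)

```text
time: 7.8
tool_pos: [0.4773, 0.0204, 0.2956]
ee_rot: [-3.141, 0.002, -0.39]
wrist_force: [1.1, 4.4, -0.4]
width: 0.0205
finger_force: 2.6
```

play_rows(
  translation=[
    [0, -0.03, 0],
    [0, -0.03, 0],
    [0, 0, 0],
  ],
  twist=[
    [0, 0, 0.2],
    [0, 0, 0.2],
    [0, 0, 0],
  ],
  gripper=[-0.56, -0.56, -0.56],
)

```text
time: 8.1
tool_pos: [0.478, 0.0219, 0.2956]
ee_rot: [3.14, 0.002, -0.431]
wrist_force: [-2.2, 2.2, -1.2]
width: 0.0207
finger_force: 2.2
```

play_rows(
  translation=[
    [0, -0.03, 0],
    [0, -0.03, 0],
    [0, 0, 0],
  ],
  twist=[
    [0, 0, 0.2],
    [0, 0, 0.2],
    [0, 0, 0],
  ],
  gripper=[-0.56, -0.56, -0.56],
)

```text
time: 8.4
tool_pos: [0.4792, 0.0239, 0.2957]
ee_rot: [3.14, 0.0, -0.471]
wrist_force: [-3.4, -0.9, -1.3]
width: 0.0208
finger_force: 2.3
```

The push has faded back to plain friction, so I'll settle here and release.

play_rows(
  translation=[
    [0, 0, 0],
    [0, 0, 0],
    [0, 0, 0],
    [0, 0, 0],
  ],
  twist=[
    [0, 0, 0],
    [0, 0, 0],
    [0, 0, 0],
    [0, 0, 0],
  ],
  gripper=[-0.56, -0.56, -0.56, -0.5],
)

```text
time: 8.8
tool_pos: [0.4799, 0.0243, 0.2966]
ee_rot: [-3.14, -0.002, -0.47]
wrist_force: [-0.1, -0.1, -0.1]
width: 0.023
finger_force: 0.0
```

play_rows(
  translation=[
    [0, 0, 0],
    [0, 0, 0],
    [0, 0, 0],
    [0, 0, 0],
  ],
  twist=[
    [0, 0, 0],
    [0, 0, 0],
    [0, 0, 0],
    [0, 0, 0],
  ],
  gripper=[-0.4, -0.2, 0, 0.1],
)

```text
time: 9.2
tool_pos: [0.4796, 0.0242, 0.2964]
ee_rot: [-3.141, -0.001, -0.47]
wrist_force: [0.2, 0.8, 0.1]
width: 0.0484
finger_force: 0.0
```

Run:
```python
from h import *
st(); im=robot.snapshot('wrist'); cv2.imwrite('pics/w3.png',im[:,:,::-1])
```

```text
{'time': 9.2, 'tool_pos': [0.4796, 0.0242, 0.2964], 'ee_rot': [-3.1412, -0.0008, -0.4702], 'wrist_force': [0.2278, 0.803, 0.1187], 'width': 0.0484, 'finger_force': 0.0, 'joint_positions': [-0.0677, -0.021, 1.6992, 0.0001, 1.4624, 1.9733]}
```

View pics/w3.png

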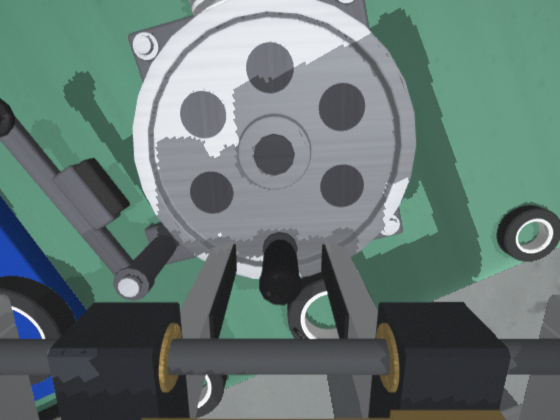

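The wheel stayed put, with the knob at (280,270) still centred between the open fingers. I'll lift, turn and go towards the brake knob.

play_rows(
  translation=[
    [0, 0, -0.6],
    [0, 0, -0.8],
    [0, 0, -0.8],
    [0, 0, -0.5],
    [0, 0, 0],
    [0, 0, 0],
    [0, 0, 0],
    [0, 0, 0],
  ],
  twist=[
    [0, 0, 0],
    [0, 0, 0],
    [0, 0, 0],
    [0, 0, -0.8],
    [0, 0, -0.9],
    [0, 0, -0.9],
    [0, 0, -0.9],
    [0, 0, -0.7],
  ],
  gripper=[0.1, 0.1, 0.1, 0.1, 0.1, 0.1, 0.1, 0.1],
)

```text
time: 10.05
tool_pos: [0.4794, 0.0242, 0.4042]
ee_rot: [3.142, -0.0, -0.047]
wrist_force: [-0.2, 0.1, -1.0]
width: 0.0518
finger_force: 0.0
```

play_rows(
  translation=[
    [0.4, -0.45, 0],
    [0.4, -0.45, 0],
    [0.4, -0.45, 0],
    [0.4, -0.45, 0],
    [0.4, -0.45, 0],
    [0.4, -0.45, 0],
    [0, 0, 0],
    [0, 0, 0],
  ],
  twist=[
    [0, 0, 0],
    [0, 0, 0],
    [0, 0, 0],
    [0, 0, 0],
    [0, 0, 0],
    [0, 0, 0],
    [0, 0, 0],
    [0, 0, 0],
  ],
  gripper=[0.1, 0.1, 0.1, 0.1, 0.1, 0.1, 0.1, 0.1],
)

```text
time: 10.85
tool_pos: [0.5807, 0.1273, 0.4036]
ee_rot: [3.141, 0.001, -0.05]
wrist_force: [-0.6, 0.5, -0.7]
width: 0.0518
finger_force: 0.0
```

Run:
```python
from h import *
st(); go(.6225,.137,.29)
for c in ['wrist','top','scene']:
    im=robot.snapshot(c); cv2.imwrite(f'pics/{c}4.png',im[:,:,::-1])
    for n in ['brake_knob','brake_pivot','crank_knob_grip','flywheel']:
        print(c,n,[(np.round(d['centre'],4).tolist(),round(d['score'],2)) for d in robot.spot_point(n,c)[:2]])
```

```text
{'time': 10.85, 'tool_pos': [0.5807, 0.1273, 0.4036], 'ee_rot': [3.1408, 0.0012, -0.0497], 'wrist_force': [-0.6328, 0.4914, -0.6759], 'width': 0.0518, 'finger_force': 0.0, 'joint_positions': [0.1206, 0.1873, 1.2607, -0.0006, 1.6948, 1.741]}
tcp [0.5807 0.1273 0.4036] yaw -0.05 units [ 1.03 -0.29  2.84]
wrist brake_knob [([0.6252, 0.1302, 0.1049], 0.58)]
wrist brake_pivot [([0.4992, 0.1198, 0.1106], 0.96), ([0.4798, 0.0233, 0.1074], 0.41)]
wrist crank_knob_grip [([0.4804, 0.0248, 0.1131], 0.55), ([0.6303, -0.1164, 0.0009], 0.48)]
wrist flywheel [([0.5318, -0.0005, 0.0622], 0.82)]
top brake_knob []
top brake_pivot [([0.4962, 0.1198, 0.1067], 0.65)]
top crank_knob_grip [([0.4806, 0.0305, 0.1095], 0.49)]
top flywheel [([0.5309, 0.0006, 0.066], 0.74)]
scene brake_knob [([0.6231, 0.13, 0.103], 0.92)]
scene brake_pivot [([0.4972, 0.1212, 0.1051], 0.71)]
scene crank_knob_grip [([0.4712, 0.0224, 0.1091], 0.4)]
scene flywheel [([0.6244, 0.1289, 0.1031], 0.67), ([0.5333, 0.001, 0.0689], 0.61)]
```

View pics/wrist4.png

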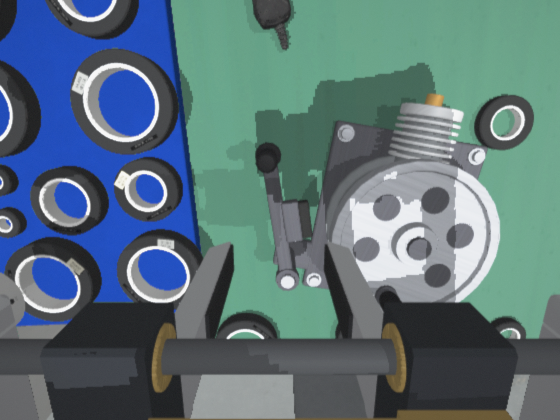

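The brake knob is at (267,157) in the wrist picture. The networks agree on about (0.6235, 0.132), 125 mm from the pivot.

play_rows(
  translation=[
    [0.53, -0.09, 0],
    [0.53, -0.08, 0],
    [0, 0, 0],
    [0, 0, 0.6],
    [0, 0, 0.6],
    [0, 0, 0.6],
    [0, 0, 0.6],
    [0, 0, 0.39],
  ],
  twist=[
    [0, 0, 0],
    [0, 0, 0],
    [0, 0, 0],
    [0, 0, 0],
    [0, 0, 0],
    [0, 0, 0],
    [0, 0, 0],
    [0, 0, 0],
  ],
  gripper=[0.1, 0.1, 0.1, 0.1, 0.1, 0.1, 0.1, 0.1],
)

```text
time: 12.4
tool_pos: [0.6223, 0.1319, 0.2903]
ee_rot: [3.141, 0.003, -0.05]
wrist_force: [0.4, 0.4, -0.0]
width: 0.0518
finger_force: 0.0
```

play_rows(
  translation=[
    [0, 0, 0],
    [0, 0, 0],
    [0, 0, 0],
    [0, 0, 0],
    [0, 0, 0],
    [0, 0, 0],
  ],
  twist=[
    [0, 0, 0],
    [0, 0, 0],
    [0, 0, 0],
    [0, 0, 0],
    [0, 0, 0],
    [0, 0, 0],
  ],
  gripper=[0.1, -0.55, -0.55, -0.58, -0.58, -0.58],
)

```text
time: 13.0
tool_pos: [0.6236, 0.1322, 0.2934]
ee_rot: [-3.14, -0.002, -0.05]
wrist_force: [0.2, 0.4, 0.7]
width: 0.0203
finger_force: 0.7
```

play_rows(
  translation=[
    [0, 0.1, 0],
    [0, 0.1, 0],
    [0, 0.1, 0],
    [0, 0.1, 0],
    [-0.01, 0.1, 0],
    [-0.01, 0.1, 0],
    [-0.01, 0.1, 0],
    [-0.01, 0.1, 0],
  ],
  twist=[
    [0, 0, 0.2],
    [0, 0, 0.2],
    [0, 0, 0.2],
    [0, 0, 0.2],
    [0, 0, 0.2],
    [0, 0, 0.2],
    [0, 0, 0.2],
    [0, 0, 0.2],
  ],
  gripper=[-0.58, -0.58, -0.58, -0.58, -0.58, -0.58, -0.58, -0.58],
)

```text
time: 13.8
tool_pos: [0.6179, 0.1, 0.2924]
ee_rot: [3.141, 0.0, -0.212]
wrist_force: [1.2, 0.6, 0.5]
width: 0.0197
finger_force: 0.7
```

play_rows(
  translation=[
    [0, 0.08, 0],
    [0, 0.06, 0],
    [0, 0.04, 0],
  ],
  twist=[
    [0, 0, 0.2],
    [0, 0, 0],
    [0, 0, 0],
  ],
  gripper=[-0.58, -0.58, -0.58],
)

```text
time: 14.1
tool_pos: [0.6165, 0.0941, 0.2924]
ee_rot: [-3.138, -0.0, -0.23]
wrist_force: [3.7, 7.3, -2.2]
width: 0.0197
finger_force: 3.6
```

play_rows(
  translation=[
    [0, 0.03, 0],
    [0, 0.03, 0],
    [0, 0, 0],
  ],
  twist=[
    [0, 0, 0],
    [0, 0, 0],
    [0, 0, 0],
  ],
  gripper=[-0.58, -0.58, -0.58],
)

```text
time: 14.4
tool_pos: [0.6162, 0.0934, 0.2924]
ee_rot: [-3.135, -0.001, -0.228]
wrist_force: [4.4, 8.2, -1.9]
width: 0.02
finger_force: 4.8
```

play_rows(
  translation=[
    [0, 0.05, 0],
    [0, 0.05, 0],
    [0, 0, 0],
  ],
  twist=[
    [0, 0, 0],
    [0, 0, 0],
    [0, 0, 0],
  ],
  gripper=[-0.58, -0.58, -0.58],
)

```text
time: 14.7
tool_pos: [0.6157, 0.0918, 0.2923]
ee_rot: [-3.128, -0.002, -0.227]
wrist_force: [6.8, 16.5, -4.2]
width: 0.0198
finger_force: 8.8
```

Run:
```python
from h import *
st()
im=robot.snapshot('wrist'); cv2.imwrite('pics/w5.png',im[:,:,::-1])
for n in ['brake_knob','brake_pivot']: print([(np.round(d['centre'],4).tolist(),round(d['score'],2)) for d in robot.spot_point(n,'wrist')[:2]])
```

```text
{'time': 14.7, 'tool_pos': [0.6157, 0.0918, 0.2923], 'ee_rot': [-3.1277, -0.0018, -0.2267], 'wrist_force': [6.8382, 16.5317, -4.2214], 'width': 0.0198, 'finger_force': 8.8283, 'joint_positions': [0.0539, 0.2901, 1.3582, 0.0129, 1.4877, 1.8503]}
[([0.6214, 0.0927, 0.1041], 0.61)]
[]
```

View pics/w5.png

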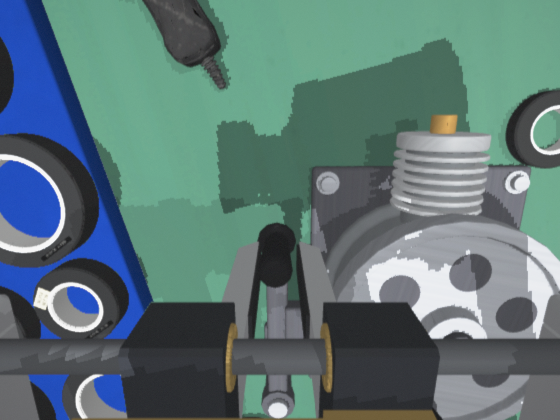

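The force rises to 18 N with almost no movement and the lever lies along the rim side (knob at (276,240)), so it's home against its stop. I'll open and lift clear.

play_rows(
  translation=[
    [0, 0, 0],
    [0, 0, 0],
    [0, 0, 0],
    [0, -0.1, 0],
    [0, 0, 0],
    [0, 0, -0.6],
    [0, 0, -0.8],
    [0, 0, -0.8],
  ],
  twist=[
    [0, 0, 0],
    [0, 0, 0],
    [0, 0, 0],
    [0, 0, 0],
    [0, 0, 0],
    [0, 0, 0],
    [0, 0, 0],
    [0, 0, 0],
  ],
  gripper=[-0.4, -0.2, 0.1, 0.1, 0.1, 0.1, 0.1, 0.1],
)

```text
time: 15.65
tool_pos: [0.6156, 0.0907, 0.3807]
ee_rot: [3.14, 0.002, -0.231]
wrist_force: [0.5, 0.7, -0.5]
width: 0.0519
finger_force: 0.0
```

play_rows(
  translation=[
    [-0.8, 0, -0.4],
    [-0.8, 0, 0],
    [-0.8, 0, 0],
    [-0.6, 0, 0],
    [0, 0, 0],
  ],
  twist=[
    [0, 0, 0],
    [0, 0, 0],
    [0, 0, 0],
    [0, 0, 0],
    [0, 0, 0],
  ],
  gripper=[0.1, 0.1, 0.1, 0.1, 0.1],
)

```text
time: 16.15
tool_pos: [0.4969, 0.1188, 0.3972]
ee_rot: [3.142, -0.0, -0.229]
wrist_force: [0.9, -0.4, 0.5]
width: 0.0517
finger_force: 0.0
```

Run:
```python
from h import *
st()
for c in ['wrist','top','scene']:
    im=robot.snapshot(c); cv2.imwrite(f'pics/{c}6.png',im[:,:,::-1])
    for n in ['brake_knob','brake_pivot','crank_knob_grip','flywheel']:
        print(c,n,[(np.round(d['centre'],4).tolist(),round(d['score'],2)) for d in robot.spot_point(n,c)[:2]])
```

```text
{'time': 16.15, 'tool_pos': [0.4969, 0.1188, 0.3972], 'ee_rot': [3.1416, -0.0004, -0.2291], 'wrist_force': [0.93, -0.3844, 0.5208], 'width': 0.0517, 'finger_force': 0.0, 'joint_positions': [0.1237, 0.0013, 1.4747, -0.0002, 1.6652, 1.9236]}
wrist brake_knob [([0.6203, 0.092, 0.1026], 0.57), ([0.478, 0.0242, 0.1106], 0.21)]
wrist brake_pivot [([0.4974, 0.1202, 0.1077], 0.8)]
wrist crank_knob_grip [([0.4822, 0.0252, 0.113], 0.78)]
wrist flywheel [([0.5346, -0.0009, 0.0636], 0.56), ([0.3764, 0.0256, 0.0019], 0.24)]
top brake_knob [([0.6211, 0.0973, 0.1088], 0.68), ([0.3726, 0.3221, 0.0015], 0.31)]
top brake_pivot []
top crank_knob_grip [([0.4784, 0.0269, 0.1109], 0.49)]
top flywheel [([0.5321, 0.0023, 0.0629], 0.77)]
scene brake_knob [([0.6195, 0.089, 0.1032], 0.88), ([0.5363, -0.0005, 0.0703], 0.42)]
scene brake_pivot [([0.5003, 0.1227, 0.1047], 0.65)]
scene crank_knob_grip [([0.4728, 0.0213, 0.1098], 0.67)]
scene flywheel [([0.5334, -0.0015, 0.0686], 0.72)]
```

View pics/wrist6.png

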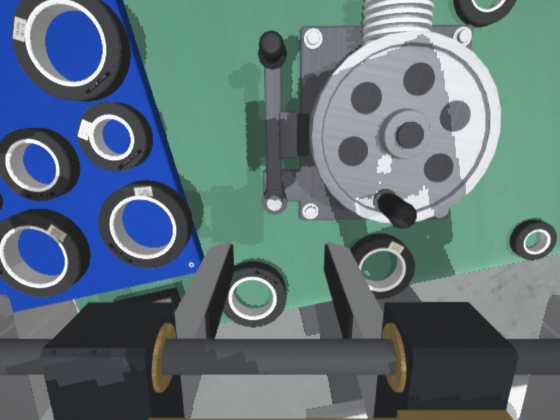

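The brake is home: it met a hard stop at 18 N, and the knob now reads about 0.33 rad round from its start. The crank knob is still where I left it at (0.48, 0.025), and the arm is clear of everything.

```bash
python3 -c "
from bench import robot
print(robot.close_job())"
```

```text
the job is handed in; nothing more can be done
None
```

I turned the flywheel clockwise just past its resistance peak and released it, then swung the brake lever home to its stop and let go; the job is handed in at about 16 s, and the close-out returned no verdict.

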